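# Find the full sample can by its weight and hang it on the rail

## Robot

A 6-joint arm with a two-finger parallel gripper is mounted at the origin on the work surface. World frame = base frame: x ahead of the robot, y to its left, z up, the work surface at z = 0. Lengths are in m, angles in degrees, forces in N, time in s.
With the tool pointing down it reaches from about 0.35 to 0.875 m from the base axis. Payload 4.2 kg.
Tool frame: the origin (TCP) lies on the mounting face of the last link; the fingertips stand 182 mm ahead of it and the grasp point (between the pads) lies 164 mm ahead of it (r.tcp_to_grasp is the distance from the TCP to the grasp point, in m); z points along the fingers, y is the line along which they close (so a half turn about z gives the same grasp; the last joint's range is limited). The gripper opens to 87 mm and grips with 3 to 60 N. Pads are 19 mm wide; open, the fingers measure 117 mm over their backs; the gripper's body (75 mm by 190 mm) begins 51 mm behind the grasp point.
Start: joints at [-50.787, 22.042, 0.453, 0, -68.411, -14.817], TCP at [0.258, -0.569, 0.405] pointing down, gripper open.
Joint ranges: [-179.83, 179.83], [-69.29, 118.12], [-61.27, 80.66], [-181.25, 117.63], [-171.15, -9.14], [-177.46, 177.46]. Speed limits (degrees/s): [159.86, 159.86, 180, 180, 180, 180].

## Interface

Orientations are given as a 3x3 rotation matrix whose columns are the frame's x, y, z axes.
In Python, from station import sense, eyes, r gives the robot as it stands.
- The arm moves only by the tool jog_arm, never from a script. Its argument "increments" is a list of rows, each a list of 4 numbers: the shift along the tool's x, y, z normalised to -1 to 1, where 1 is 0.02 m, then the turn about the tool's z normalised to -1 to 1, where 1 is 0.08 rad. A call has 1 to 10 rows; each row shifts and turns the commanded pose from where the row before left it, along the tool's axes as they then stand; what a row does not reach is not made up. A row lasts 1/10 s, in which the tool goes at most 50 mm and 8.59 degrees, less where a joint would pass 70% of its speed; a pose out of reach is approached as far as the arm can. A call with a number of a shift or a turn outside -1 to 1 is refused whole. A call with a gripper value outside its range is refused whole. "grip" is the finger opening in mm, from 0 to 87, set as the call begins (left out, the last holds). The fingers move at their own pace and stop on an object; the grip force is fixed at half the most. Time passes only in rows, so rows that do not move let the fingers close. It gives the time, the measured TCP pose, the force, the opening and the grip force at its end, in the units of the state.
- sense(): the state, without advancing time (a new reading comes with each control period).
- eyes.capture(name): name is "scene" or "top" or "wrist"; returns the picture (420x560x3 uint8, blue, green, red); there is no depth.
- eyes.get_calibration(name): a dict with "camera_matrix" (3x3 intrinsics, pixels), "R" (3x3) and "t" (3): a world point X has camera coordinates R X + t; the wrist camera has in their place "T_tool_cam" (4x4, takes a point from camera to tool coordinates, whose origin is the TCP and whose axes are the flange's). Camera axes: x right, y down, z forward; pixel columns grow to the right and rows downward; lengths in m; the calibration is good to about 2 mm. A picture is of the moment at which its call begins: read the wrist's pose just before it. get_calibration takes no time and is no camera call.
- r.finish_job(): hands the job in; it is judged then, once.
Trained networks look in the newest picture that a camera, given by its name, has taken for a name from the list of things; names that differ only in an ending like _2 or _b are one class to them, and where a whole thing is asked for, a point or a joint stands for the part that bears it (a point fixed in the world has none). Each returns a list of dicts, best first, with "conf" (0 to 1); they miss things now and then, are a little off and sometimes report something else, mostly with a low value. They report only what shows in the picture. A call takes as long as a camera call. They do not tell look-alikes from the thing itself.
- eyes.spot_in(camera, name): "centre" ([x, y, z] in m, in world coordinates, good to about 4 mm: the middle of the surface that is visible of it).
- eyes.outline_of(camera, name): "mask" (420x560 bool, what is visible of it).
The state is a dict: "time_s": time; "joints": joint angles; "joint_velocities": joint speeds; "effort": joint torques, N m; "tcp_pos": TCP position; "ee_rot": TCP orientation; "wrist_force": force on the tool from outside, world axes, zero at the start; "moment": the same for the moment, N m; "gripper_width": opening from 0.0 (shut) to 1.0 (fully open); "gripper_force": force on a finger pad.
Only numpy, scipy, OpenCV 4.12 (cv2) and the standard library are available. Lean on these libraries where they do the work, as an engineer would, in place of code of your own. Each camera call takes 0.05 s, during which the arm holds its last target. There are 200 camera calls.

## Task

Two of the three closed sample cans are empty and one still holds its soil core: lift them to feel which is the heavy one, and hang that one by its hook over the bar of the rail, leaving it hanging freely. The two empty cans must end up standing on the bench where they were, so put down any that you lift on its own spot. Keep all cans upright and do not disturb the other things on the bench.

Things in the scene. Friction and masses are not known exactly. Their poses are not given: they have to be found in the camera images.
- can_a: closed brass sample can with a hook on its lid, one of three identical ones: 70 mm diameter (lid 73), lid top at z = 62 mm, grip top at z = 161 mm. Origin: centre of the underside, z up. Empty about 0.2 kg, full about 0.5 kg; they look the same, and which of the three is full changes every time
- can_a_hook (a point): steel hook on the lid, 14 mm wide (y), open to the can's +x: stem at x = -20 mm up from the lid; flat arch 6 mm thick from x = -23 to 23 mm; tip at x = 20 mm reaching 18 mm below the arch. Stem and tip 6 mm thick: inside 34 mm wide, way in between tip and lid 38 mm high. Point: centre of the arch's underside, 118 mm above the can's underside, rests on the bar when hung
- can_a_grip (a point): black grip block on top of the hook arch, 26 (x) x 14 (y) x 37 mm, from 124 to 161 mm above the can's underside, on its axis. Point: 146 mm above the underside; grip it from above, fingers closing along the can's y
- can_b: as can_a, same shape, size and looks
- can_b_hook (a point): the same point on can_b
- can_b_grip (a point): the same point on can_b
- can_c: as can_a, same shape, size and looks
- can_c_hook (a point): the same point on can_c
- can_c_grip (a point): the same point on can_c
- rail: steel hanging rail, fixed to the bench: a round horizontal bar 16 mm in diameter along its own y, its centreline 180 mm above the bench, between two 16 mm posts at y = +-140 mm with 120 x 50 x 12 mm feet. Origin: on the bench below the middle of the bar
- rail_mid (a point): middle of the bar, on its centreline; axes as the rail
- brush: brush with wooden handle lying between two cans; origin: underside, bench level; leave alone
- spatula: steel spatula with wooden handle lying between two cans; origin: underside, bench level; leave alone
- tin: small aluminium moisture tin, 56 mm diameter, 36 mm high, on the bench beneath or near the bar; origin: centre of the underside; leave alone
- case_1: flat red plastic case, 70 x 190 x 30 mm, on the bench beyond the rail; origin: centre of the underside; leave alone
- cylinder_glass: measuring cylinder, 38 mm rim, 204 mm high, on a round blue 86 mm foot, at the left of the bench; origin: centre of the underside; leave alone
- mallet: wooden mallet lying at the right of the bench; head 52 mm diameter, 90 mm long, handle 170 mm; origin: on the bench below the centre of the head; leave alone
Things that resemble listed ones, but are neither listed nor needed, are in the scene too. Leave any purple look-alike of the can_a alone. What is shaped like the can_b but purple is not meant.

How it is judged:
By the outcome, as a careful person would: the job done as asked, in the order asked, and still so for the second after the job is handed in, with the robot touching nothing.
It also fails if it takes over 64 s, if anything falls off the work surface, if the arm or the gripper's body presses on something with over 40 N, if the wrist force passes 120 N, or if a joint passes its speed limit or range.

## Working session

There is one attempt and no reset: what is moved stays moved. The work goes in short steps, Python scripts to look and compute and a tool call to move; the robot and the scene stay as the last step left them, time stands still between calls to the robot, and variables do not carry over. Pictures are saved under pics/ and viewed, at most 10 in all, crops included, and the job is handed in when it is done.

Besides the shell and the picture viewer there is one more tool, called after "Emit:" in YAML: its name, and indented under it one key for each argument. jog_arm: Moves the arm, as the interface text tells. Its arguments: {"type":"object","properties":{"increments":{"type":"array"},"grip":{"type":"number"}},"required":["increments"]}

```bash
mkdir -p pics; python3 - <<'E'
from station import sense, eyes, r
import cv2,numpy as np
s=sense();print(s['time_s'],s['tcp_pos'],np.round(s['ee_rot'],3).tolist(),s['gripper_width'])
for c in('scene','top'):
    cv2.imwrite(f'pics/{c}0.png',eyes.capture(c))
    k=eyes.get_calibration(c);print(c,k['camera_matrix'],k['R'],k['t'])
    for n in('can_a','can_a_hook','can_a_grip','rail','tin','brush','spatula','case_1','cylinder_glass','mallet'):
        print(n,[(np.round(d['centre'],3).tolist(),round(d['conf'],2)) for d in eyes.spot_in(c,n)])
E
```

```text
0.0 [ 0.25809417 -0.56898573  0.40364231] [[-0.911, -0.413, -0.001], [-0.413, 0.911, 0.002], [0.0, 0.002, -1.0]] 1.0041188896771778
scene [[440.39944054   0.         281.04956136]
 [  0.         440.39944054 214.75084291]
 [  0.           0.           1.        ]] [[-0.71223464  0.70182623 -0.01271854]
 [ 0.52293452  0.51842871 -0.67658788]
 [-0.46825346 -0.48854029 -0.73625205]] [ 0.4172889  -0.18197863  1.55054336]
can_a [([0.295, -0.207, 0.062], 0.84), ([0.581, -0.203, 0.067], 0.78), ([0.46, 0.237, 0.065], 0.68), ([0.453, -0.174, 0.061], 0.59), ([0.433, 0.008, 0.063], 0.58)]
can_a_hook [([0.459, -0.177, 0.062], 0.81), ([0.577, -0.204, 0.064], 0.7)]
can_a_grip [([0.454, -0.176, 0.059], 0.74), ([0.575, -0.205, 0.064], 0.58), ([0.638, 0.106, 0.014], 0.24)]
rail [([0.638, 0.102, 0.011], 0.95)]
tin [([0.638, 0.098, 0.036], 0.54), ([0.577, -0.428, 0.03], 0.22)]
brush [([0.454, -0.178, 0.06], 0.73), ([0.461, -0.096, 0.022], 0.57), ([0.636, 0.099, 0.01], 0.57)]
spatula [([0.493, 0.1, -0.0], 0.57)]
case_1 [([0.816, -0.023, 0.031], 0.95), ([0.495, 0.099, 0.0], 0.36), ([0.638, 0.102, 0.012],
[... 390 characters left out ...]
37 -0.99284308]] [0.01758854 0.54914009 1.63943647]
can_a [([0.562, -0.208, 0.062], 0.9), ([0.29, -0.22, 0.061], 0.76), ([0.442, -0.182, 0.058], 0.74), ([0.422, 0.002, 0.061], 0.71), ([0.461, -0.104, 0.021], 0.63)]
can_a_hook [([0.568, -0.21, 0.061], 0.84), ([0.443, -0.183, 0.062], 0.75)]
can_a_grip [([0.441, -0.183, 0.062], 0.78), ([0.567, -0.205, 0.06], 0.71)]
rail [([0.628, 0.048, 0.014], 0.83)]
tin [([0.603, 0.388, 0.014], 0.7), ([0.627, 0.094, 0.037], 0.45)]
brush [([0.461, -0.101, 0.021], 0.93)]
spatula [([0.502, 0.102, -0.0], 0.93)]
case_1 [([0.811, -0.037, 0.027], 0.58), ([0.629, 0.049, 0.011], 0.34)]
cylinder_glass [([0.602, 0.391, 0.014], 0.61)]
mallet [([0.57, -0.437, 0.04], 0.8)]
```

View pics/scene0.png

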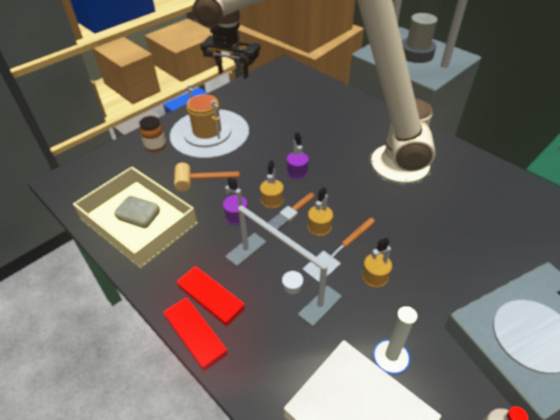

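View pics/top0.png

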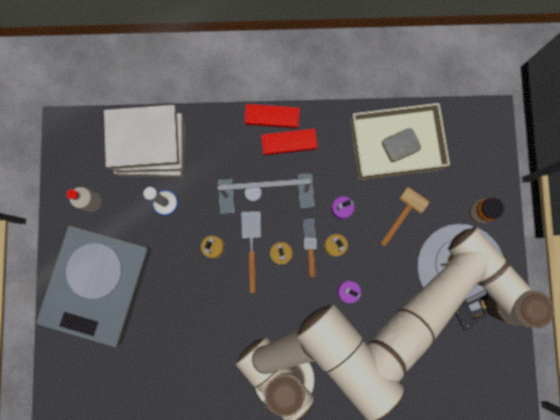

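The scene shows three brass cans in the top view at about (212,246), (281,253) and (336,245). The purple look-alikes are at (344,207) and (349,292). The bar runs from (219,186) to (313,180).

```bash
cat > h.py <<'E'
from station import sense, eyes, r
import cv2,numpy as np
def cam(c):
    k=eyes.get_calibration(c);K=np.array(k['camera_matrix'])
    if c!='wrist': return K,np.array(k['R']),np.array(k['t'])
    s=sense();T=np.eye(4);T[:3,:3]=s['ee_rot'];T[:3,3]=s['tcp_pos']
    M=np.linalg.inv(T@np.array(k['T_tool_cam']));return K,M[:3,:3],M[:3,3]
def unproj(cm,px,z):
    K,R,t=cm;px=np.atleast_2d(px).astype(float)
    d=np.c_[px,np.ones(len(px))]@np.linalg.inv(K).T@R;C=-R.T@t
    return C+d*((z-C[2])/d[:,2])[:,None]
def proj(cm,X):
    K,R,t=cm;p=(np.atleast_2d(X)@R.T+t)@K.T;return p[:,:2]/p[:,2:]
E
python3 - <<'E'
from h import *
np.set_printoptions(precision=4,suppress=True)
print(eyes.get_calibration('wrist'))
print('bar',unproj(cam('top'),[[219,186],[313,180]],.18),unproj(cam('scene'),[[242,208],[325,265]],.185))
for c in('top','scene'):
    im=cv2.imread(f'pics/{c}0.png');h=cv2.cvtColor(im,cv2.COLOR_BGR2HSV)
    m=cv2.inRange(h,(12,120,90),(28,255,255));n,l,st,ce=cv2.connectedComponentsWithStats(m)
    for i in range(1,n):
        if st[i,4]>60:print(c,st[i],unproj(cam(c),ce[i],.055)[0])
im=cv2.imread('pics/scene0.png')
cr=[cv2.resize(im[y-35:y+35,x-30:x+30],(260,303),interpolation=cv2.INTER_CUBIC) for x,y in((272,185),(320,210),(378,260))]
im=cv2.imread('pics/top0.png')
cr2=[cv2.resize(im[y-25:y+25,x-25:x+25],(260,260),interpolation=cv2.INTER_CUBIC) for x,y in((336,245),(281,253),(212,246))]
cv2.imwrite('pics/crops.png',np.vstack([np.hstack(cr),np.hstack(cr2)]))
E
```

```text
{'camera_matrix': array([[330.9433,   0.    , 280.9704],
       [  0.    , 330.9433, 216.8529],
       [  0.    ,   0.    ,   1.    ]]), 'T_tool_cam': array([[-0.    , -0.9553, -0.2956,  0.0826],
       [ 1.    , -0.0001,  0.0002, -0.0005],
       [-0.0002, -0.2956,  0.9553,  0.0199],
       [ 0.    ,  0.    ,  0.    ,  1.    ]])}
bar [[ 0.633   0.1901  0.18  ]
 [ 0.6446 -0.1072  0.18  ]] [[ 0.6403 -0.0876  0.185 ]
 [ 0.6246  0.189   0.185 ]]
top [381 201  34  45 288] [ 0.5116 -0.3942  0.055 ]
top [324 234  24  22 300] [ 0.444 -0.182  0.055]
top [201 236  23  22 305] [0.4489 0.2272 0.055 ]
top [270 242  22  22 299] [0.4226 0.0004 0.055 ]
top [308 250   7  27 141] [ 0.3876 -0.1011  0.055 ]
top [249 252   7  41 218] [0.3611 0.0989 0.055 ]
scene [ 62   0  21  40 276] [ 0.3033 -1.8068  0.055 ]
scene [ 238    0  126   84 7207] [-0.4094 -0.8542  0.055 ]
scene [  13    6  205   98 6762] [ 0.257  -1.2026  0.055 ]
scene [222  65  14  15  83] [ 0.0676 -0.8314  0.055 ]
scene [191  72  28  15  67] [ 0.1905 -0.8553  0.055 ]
scene [92 81 15 36 82] [ 0.5706 -1.0497  0.055 ]
scene [ 52  89 134  66 431] [ 0.631  -0.8539  0.055 ]
scene [187 102  32  36 683] [ 0.3753 -0.6288  0.055 ]
scene [140 125  23  13 168] [ 0.5485 -0.7074  0.055 ]
scene [175 165  64  26 491] [ 0.5713 -0.3909  0.055 ]
scene [260 180  24  28 538] [ 0.4601 -0.1687  0.055 ]
scene [293 193  21  17 138] [ 0.4138 -0.0768  0.055 ]
scene [308 206  25  30 600] [0.4391 0.0139 0.055 ]
scene [342 218  33  29 256] [0.3908 0.1201 0.055 ]
scene [362 254  30  33 744] [0.4654 0.2399 0.055 ]
```

View pics/crops.png

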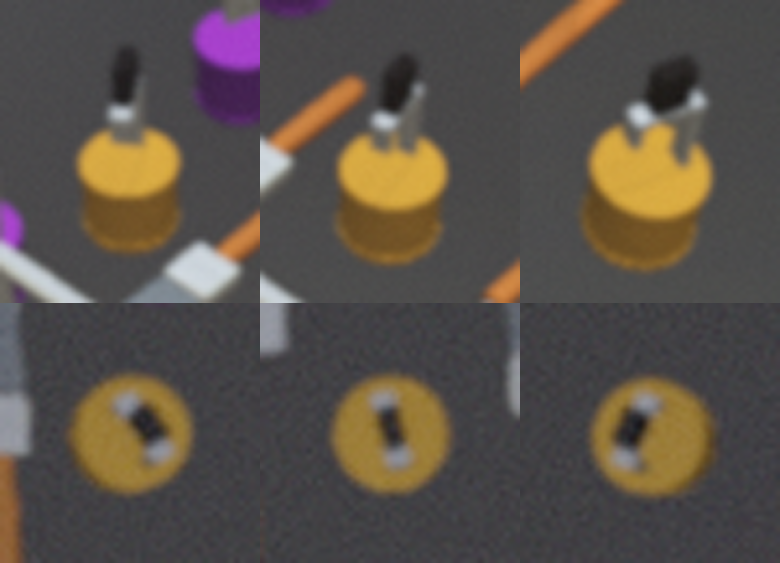

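The crops show the hook tip as the short end, pointing towards +x on all three cans. Their yaws are about +35°, +15° and -30°, from right to left. I'll move over the right can.

Emit:
jog_arm:
  increments:
    - [-0.4,0.35,0,0]
    - [-0.85,0.7,0,0]
    - [-0.85,0.7,0,0]
    - [-0.85,0.7,0,0]
    - [-0.85,0.7,0,0]
    - [-0.85,0.7,0,0]
    - [-0.85,0.7,0,0]
    - [-0.85,0.7,0,0]
    - [-0.85,0.7,0,0]
    - [-0.85,0.7,0,0]

```text
time_s: 2.1
tcp_pos: [0.3501, -0.3801, 0.4049]
ee_rot: [[-0.911, -0.413, 0.0], [-0.413, 0.911, -0.0], [-0.0, -0.0, -1.0]]
wrist_force: [0.1, 0.3, -0.1]
gripper_width: 0.999
gripper_force: 0.0
```

Emit:
jog_arm:
  increments:
    - [-0.85,0.7,0,0]
    - [-0.85,0.7,0,0]
    - [-0.85,0.7,0,0]
    - [-0.85,0.7,0,0]
    - [-0.85,0.7,0,0]
    - [-0.85,0.7,0,0]
    - [-0.85,0.7,0,0]
    - [-0.85,0.7,0,0]
    - [-0.85,0.7,0,0]
    - [-0.85,0.7,0,0]

```text
time_s: 3.1
tcp_pos: [0.4468, -0.1825, 0.4049]
ee_rot: [[-0.911, -0.413, 0.0], [-0.413, 0.911, 0.0], [-0.0, -0.0, -1.0]]
wrist_force: [1.7, -0.6, -0.1]
gripper_width: 0.996
gripper_force: 0.0
```

Emit:
jog_arm:
  increments:
    - [-0.4,0.35,0,0]
    - [0,0,0,0]

```text
time_s: 3.3
tcp_pos: [0.4514, -0.1731, 0.4048]
ee_rot: [[-0.91, -0.415, 0.0], [-0.415, 0.91, 0.0], [-0.0, -0.0, -1.0]]
wrist_force: [-0.6, -0.7, 0.2]
gripper_width: 0.996
gripper_force: 0.0
```

```bash
python3 - <<'E'
from h import *
s=sense();print(s['time_s'],s['tcp_pos'],np.round(s['ee_rot'],3).tolist(),s['joints'],s['wrist_force'])
cv2.imwrite('pics/w1.png',eyes.capture('wrist'))
for n in('can_a','can_a_hook','can_a_grip','rail'):
    print(n,[(np.round(d['centre'],3).tolist(),round(d['conf'],2)) for d in eyes.spot_in('wrist',n)])
E
```

```text
3.3 [ 0.45141026 -0.17309254  0.40484723] [[-0.91, -0.415, 0.0], [-0.415, 0.91, 0.0], [-0.0, -0.0, -1.0]] [-1.67853255e+00  8.14435115e+00 -1.87329318e+01 -2.23285241e-03
 -6.31108552e+01 -6.37987550e+01] [-0.64406957 -0.74333194  0.2473331 ]
can_a [([0.435, -0.194, 0.065], 0.8), ([0.415, -0.007, 0.058], 0.62), ([0.551, -0.209, 0.059], 0.61), ([0.302, -0.22, 0.066], 0.6), ([0.64, -0.102, 0.012], 0.29)]
can_a_hook [([0.554, -0.206, 0.062], 0.58), ([0.439, -0.186, 0.063], 0.56)]
can_a_grip [([0.554, -0.205, 0.062], 0.75), ([0.437, -0.189, 0.063], 0.61), ([0.537, -0.418, 0.027], 0.15)]
rail [([0.64, -0.1, 0.012], 0.79)]
```

View pics/w1.png

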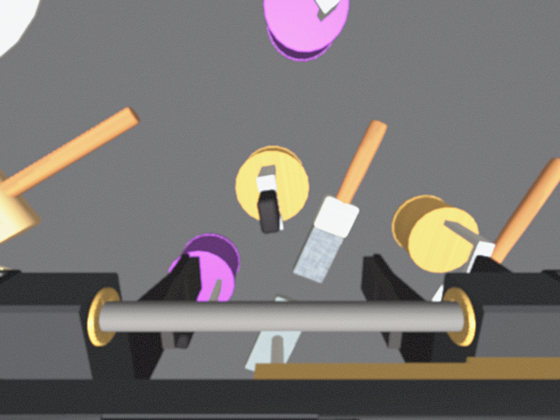

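The wrist view shows the right brass can with its lid at (272,184) and its black grip around (269,212). The middle can is at (443,238). I'll fit lid and grip silhouettes for the pose.

```bash
cat >> h.py <<'E'
from scipy.optimize import minimize
def fit(cm,im,x0,yaw0,S=4):
    """pose (x,y,yaw deg) of a can from lid disk and black grip block silhouettes"""
    c=proj(cm,[[x0[0],x0[1],.1]])[0].astype(int);w=60
    a=np.maximum(c-w,0);b=c+w
    roi=cv2.resize(im[a[1]:b[1],a[0]:b[0]],None,fx=S,fy=S,interpolation=cv2.INTER_LINEAR)
    h=cv2.cvtColor(roi,cv2.COLOR_BGR2HSV)
    brass=cv2.inRange(h,(12,90,185),(30,255,255))>0
    black=cv2.inRange(h,(0,0,0),(180,255,60))>0
    n,l,st,ce=cv2.connectedComponentsWithStats(brass.astype(np.uint8))
    i0=proj(cm,[[x0[0],x0[1],.062]])[0];g=(i0-a)*S
    i=max(range(1,n),key=lambda i:st[i,4]-50*np.hypot(*(ce[i]-g)))
    brass=l==i
    n,l,st,ce=cv2.connectedComponentsWithStats(black.astype(np.uint8))
    g=(proj(cm,[[x0[0],x0[1],.15]])[0]-a)*S
    i=min([i for i in range(1,n) if st[i,4]>800],key=lambda i:np.hypot(*(ce[i]-g)))
    black=l==i
    t=np.linspace(0,2*np.pi,90)
    def poly(P):
        q=((proj(cm,P)-a+.5)*S-.5);m=np.zeros(brass.shape,np.uint8)
        cv2.fillConvexPoly(m,cv2.convexHull(np.round(q*16).astype(np.int32)),1,shift=4);return m>0
    B=np.array([[x,y,z] for x in(-.013,.013) for y in(-.007,.007) for z in(.124,.161)])
    L=np.array([[x,y,z] for x in(-.023,.023) for y in(-.007,.007) for z in(.118,.124)])
    St=np.array([[x,y,z] for x in(-.023,-.017) for y in(-.007,.007) for z in(.062,.124)])
    Tp=np.array([[x,y,z] for x in(.017,.023) for y in(-.007,.007) for z in(.100,.124)])
    def cost(p,full=False):
        cs,sn=np.cos(p[2]/57.2958),np.sin(p[2]/57.2958)
        tr=lambda Q:np.c_[p[0]/1e3+cs*Q[:,0]-sn*Q[:,1],p[1]/1e3+sn*Q[:,0]+cs*Q[:,1],Q[:,2]]
        d=poly(np.c_[p[0]/1e3+.0365*np.cos(t),p[1]/1e3+.0365*np.sin(t),0*t+.062])
        k=poly(tr(B));occ=k|poly(tr(L))|poly(tr(St))|poly(tr(Tp));d=d&~occ
        e1=(d^brass).sum()/d.sum();e2=(k^black).sum()/k.sum()
        return (e1,e2) if full else e1+e2
    p0=np.array([x0[0]*1e3,x0[1]*1e3,yaw0]);best=None
    for dy in(-15,0,15):
        s=minimize(cost,p0+[0,0,dy],method='Nelder-Mead',options=dict(initial_simplex=p0+[0,0,dy]+np.array([[0,0,0],[8,0,0],[0,8,0],[0,0,12]])))
        if best is None or s.fun<best.fun:best=s
    return best.x,cost(best.x,True)
E
python3 - <<'E'
from h import *
im=cv2.imread('pics/w1.png');cm=cam('wrist')
x0=unproj(cm,[272,184],.062)[0];print(x0,unproj(cm,[443,238],.062))
for y in(35,215):print(fit(cm,im,x0,y))
E
```

```text
[ 0.43932097 -0.19020816  0.062     ] [[ 0.4181651  -0.00474724  0.062     ]]
(array([ 442.26153504, -189.15753538,   31.35985538]), (np.float64(0.09721191124309164), np.float64(0.8141384576228048)))
(array([ 442.19647281, -189.2711913 ,  210.62303595]), (np.float64(0.11540695927402392), np.float64(0.8135214504596527)))
```

```bash
python3 - <<'E'
from h import *
im=cv2.imread('pics/w1.png');cm=cam('wrist')
print(proj(cm,[[.4423,-.1892,z] for z in(.062,.124,.161)]))
v=im.max(2);print(v[185:240:3,254:292:2])
E
```

```text
[[271.71426101 187.10198909]
 [269.70007072 203.04921864]
 [268.01265629 216.40922009]]
[[246 246 246 247 246 246 246 246 247 247 248 243 246 246 246 246 247 246
  246]
 [246 246 246 248 248 249 250 252 247 246 247 242 246 246 246 246 247 246
  246]
 [246 246 248 210 123  80  68  46  41  38  76 218 247 246 246 246 247 247
  246]
 [246 247 248 107  36  39  40  39  37  37  30 140 248 246 246 246 247 247
  246]
 [246 248 219  50  40  36  43  41  40  43  37 120 247 246 246 245 246 247
  246]
 [246 250 143  48  51  53  55  64  64  61  48  65 230 247 246 245 246 247
  246]
 [247 235  84  72  75  78  82  84  89  80  59  49 210 247 246 246 246 247
  246]
 [247 237  88  85  90  90  90  90  90  84  68  44 146 247 246 245 246 246
  246]
 [247 249 132  77  90  90  86  87  88  84  73  47 125 249 246 246 245 246
  247]
 [246 249 175  68  84  83  85  89  85  84  73  53  71 229 247 246 245 246
  246]
 [247 248 232  79  79  85  84  85  86  83  80  64  46 152 241 246 245 246
  248]
 [166 238 237 103  75  85  80  86  83  81  82  62  52 181 236 248 247 233
  175]
 [122 127 124  76  74  79  80  80  79  80  78  69  64 220 184 147 129 124
  129]
 [123 127 122  91  68  74  76  82  80  80  78  67  65 228 221 123 124 123
  123]
 [123 124 127 103  64  79  78  80  78  77  78  74  74 238 240 134 125 125
  123]
 [122 126 125 117  72  70  76  73  73  75  73  68  81 148 150 124 126 124
  125]
 [126 121 125 124 115  94  87  88 103 110 112 120 122 124 125 124 126 123
  125]
 [126 125 125 125 127 123 121 124 127 122 124 127 124 126 125 126 127 124
  127]
 [124 122 124 123 123 123 124 123 127 125 126 124 123 121 125 124 124 123
  126]]
```

```bash
sed -i 's/(180,255,60)/(180,255,104)/' h.py; python3 - <<'E'
from h import *
im=cv2.imread('pics/w1.png');cm=cam('wrist')
for y in(35,215):print(fit(cm,im,[.4423,-.189],y))
print(fit(cm,im,[.418,-.005],15))
print('top')
im=cv2.imread('pics/top0.png');cm=cam('top')
for x,y in(([.444,-.182],35),([.423,.0],15),([.449,.227],-30)):print(fit(cm,im,x,y))
E
```

```text
(array([ 442.30562635, -189.21149318,   28.82488849]), (np.float64(0.10679214402618659), np.float64(0.19649440527779574)))
(array([ 442.25706035, -189.17355842,  206.37279576]), (np.float64(0.12912071652626803), np.float64(0.18350556177186864)))
(array([421.48687009,  -2.43083857,   7.86214476]), (np.float64(0.0616856957572661), np.float64(0.9958171906606782)))
topTraceback (most recent call last):
  File "<stdin>", line 7, in <module>
  File "h.py", line 25, in fit
    i=max(range(1,n),key=lambda i:st[i,4]-50*np.hypot(*(ce[i]-g)))
ValueError: max() iterable argument is empty
```

Emit:
jog_arm:
  increments:
    - [0.4,-0.25,0.5,-0.6]
    - [0.35,-0.3,0.5,-0.6]
    - [0,0,0.5,0]
    - [0,0,0,0]
    - [0,0,0,0]

```text
time_s: 4.05
tcp_pos: [0.4427, -0.1907, 0.3748]
ee_rot: [[-0.867, -0.498, -0.0], [-0.498, 0.867, -0.0], [0.0, -0.0, -1.0]]
wrist_force: [-0.6, -0.5, 0.2]
gripper_width: 0.999
gripper_force: 0.0
```

```bash
python3 - <<'E'
from h import *
s=sense();print(s['tcp_pos'],s['wrist_force'],np.degrees(np.arctan2(s['ee_rot'][1][0],s['ee_rot'][0][0])))
cm=cam('wrist');im=eyes.capture('wrist');cv2.imwrite('pics/w2.png',im)
print(fit(cm,im,[.4423,-.189],30))
E
```

```text
[ 0.44267012 -0.19066094  0.37478056] [-0.62366668 -0.51226739  0.22781193] -150.153482369744
(array([ 443.11021532, -187.62030063,   33.52982283]), (np.float64(0.10721261283454453), np.float64(0.1735265402600072)))
```

View pics/w2.png

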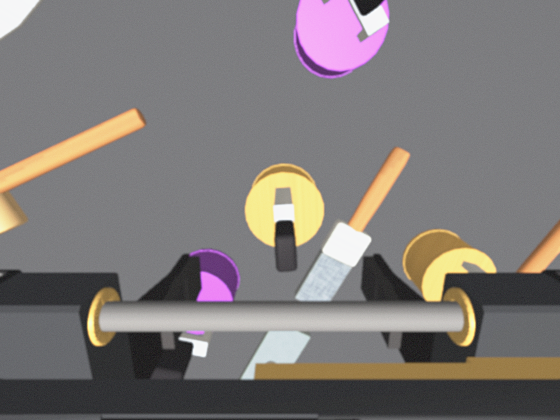

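Emit:
jog_arm:
  increments:
    - [-0.1,0.12,0.4,-0.35]
    - [0,0,0.8,0]
    - [0,0,0.8,0]
    - [0,0,0.8,0]
    - [0,0,0.4,0]
    - [0,0,0,0]
  grip: 40

```text
time_s: 4.7
tcp_pos: [0.4429, -0.1872, 0.3097]
ee_rot: [[-0.852, -0.523, -0.002], [-0.523, 0.852, 0.0], [0.002, 0.002, -1.0]]
wrist_force: [-0.0, -0.1, 0.1]
gripper_width: 0.54
gripper_force: 0.0
```

Emit:
jog_arm:
  increments:
    - [0,0,0,0]
    - [0,0,0,0]
    - [0,0,0,0]
    - [0,0,0,0]
  grip: 0

```text
time_s: 5.1
tcp_pos: [0.4432, -0.1875, 0.3113]
ee_rot: [[-0.853, -0.523, 0.001], [-0.523, 0.853, -0.0], [-0.001, -0.001, -1.0]]
wrist_force: [0.6, 0.9, 0.1]
gripper_width: 0.182
gripper_force: 0.0
```

Emit:
jog_arm:
  increments:
    - [0,0,0,0]
    - [0,0,0,0]

```text
time_s: 5.3
tcp_pos: [0.4432, -0.1875, 0.3112]
ee_rot: [[-0.853, -0.523, 0.001], [-0.523, 0.853, -0.0], [-0.001, -0.001, -1.0]]
wrist_force: [0.7, 0.9, 1.9]
gripper_width: 0.158
gripper_force: 29.9
```

Emit:
jog_arm:
  increments:
    - [0,0,-0.4,0]
    - [0,0,-0.6,0]
    - [0,0,-0.5,0]
    - [0,0,0,0]
    - [0,0,0,0]
    - [0,0,0,0]
    - [0,0,0,0]

```text
time_s: 6.0
tcp_pos: [0.4429, -0.1874, 0.3402]
ee_rot: [[-0.853, -0.522, -0.001], [-0.522, 0.853, 0.0], [0.001, 0.001, -1.0]]
wrist_force: [-0.9, 0.2, -1.7]
gripper_width: 0.16
gripper_force: 29.9
```

It reads about 0.2 kg, so this can is empty. I'll put it back.

Emit:
jog_arm:
  increments:
    - [0,0,0.5,0]
    - [0,0,0.5,0]
    - [0,0,0.3,0]
    - [0,0,0.2,0]
    - [0,0,0,0]
    - [0,0,0,0]

```text
time_s: 6.6
tcp_pos: [0.4431, -0.1875, 0.3112]
ee_rot: [[-0.852, -0.523, -0.0], [-0.523, 0.852, -0.0], [0.0, -0.0, -1.0]]
wrist_force: [-1.6, 1.6, 4.5]
gripper_width: 0.161
gripper_force: 30.0
```

Emit:
jog_arm:
  increments:
    - [0,0,0,0]
    - [0,0,0,0]
    - [0,0,0,0]
  grip: 45

```text
time_s: 6.9
tcp_pos: [0.4432, -0.1875, 0.3106]
ee_rot: [[-0.853, -0.522, 0.0], [-0.522, 0.853, -0.0], [-0.0, -0.0, -1.0]]
wrist_force: [-0.7, -0.1, 0.2]
gripper_width: 0.351
gripper_force: 0.0
```

Emit:
jog_arm:
  increments:
    - [0,0,-0.5,0]
    - [0,0,-0.9,0]
    - [0,0,-0.9,0]
    - [0,0,-0.9,0]

```text
time_s: 7.3
tcp_pos: [0.4431, -0.1875, 0.3761]
ee_rot: [[-0.853, -0.523, 0.001], [-0.523, 0.853, -0.0], [-0.0, -0.001, -1.0]]
wrist_force: [0.1, -0.1, -0.1]
gripper_width: 0.514
gripper_force: 0.0
```

Emit:
jog_arm:
  increments:
    - [-0.39,0.84,0,0]
    - [-0.39,0.84,0,0]
    - [-0.39,0.84,0,0]
    - [-0.39,0.84,0,0]
    - [-0.39,0.84,0,0]
    - [-0.39,0.84,0,0]
    - [-0.39,0.84,0,0]
    - [-0.39,0.84,0,0]
    - [-0.39,0.84,0,0]
    - [-0.39,0.84,0,0]

```text
time_s: 8.3
tcp_pos: [0.4217, -0.0027, 0.3756]
ee_rot: [[-0.853, -0.523, 0.001], [-0.523, 0.853, 0.0], [-0.001, -0.0, -1.0]]
wrist_force: [0.3, -0.3, -0.4]
gripper_width: 0.52
gripper_force: 0.0
```

Emit:
jog_arm:
  increments:
    - [0,0,0,0.9]
    - [0,0,0,0.9]
    - [0,0,0,0.9]
    - [0,0,0,0.9]
    - [0,0,0,0]
    - [0,0,0,0]

```text
time_s: 8.9
tcp_pos: [0.4218, -0.0035, 0.3752]
ee_rot: [[-0.966, -0.26, 0.001], [-0.26, 0.966, 0.0], [-0.001, -0.0, -1.0]]
wrist_force: [0.1, -0.6, 0.3]
gripper_width: 0.519
gripper_force: 0.0
```

```bash
python3 - <<'E'
from h import *
s=sense();print(s['time_s'],s['tcp_pos'],s['wrist_force'],np.degrees(np.arctan2(s['ee_rot'][1][0],s['ee_rot'][0][0])))
cm=cam('wrist');im=eyes.capture('wrist');cv2.imwrite('pics/w3.png',im)
print(fit(cm,im,[.4215,-.002],15))
try: print(fit(cm,im,[.443,-.1876],32))
except Exception as e: print(e)
E
```

```text
8.9 [ 0.42182087 -0.00346835  0.37520434] [ 0.06002623 -0.60069121  0.28656663] -164.9097026036098
(array([420.44434039,  -1.41074462,  12.52019904]), (np.float64(0.09297849631690375), np.float64(0.1743597686906237)))
(array([ 444.03497171, -189.75675827,   27.93957934]), (np.float64(0.07942233297080001), np.float64(0.06275696923146433)))
```

View pics/w3.png

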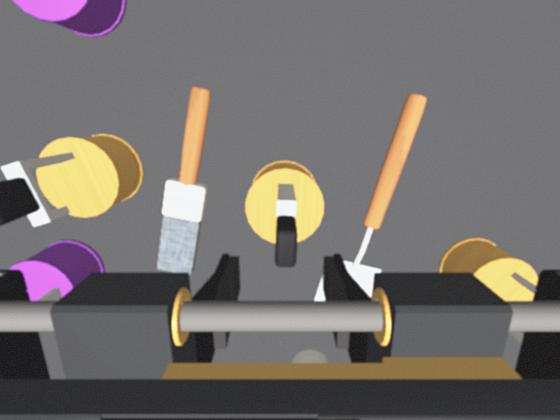

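Emit:
jog_arm:
  increments:
    - [0.05,0.12,0.4,0.25]
    - [0,0,0.8,0]
    - [0,0,0.8,0]
    - [0,0,0.8,0]
    - [0,0,0.4,0]
    - [0,0,0,0]

```text
time_s: 9.55
tcp_pos: [0.4198, -0.0015, 0.3096]
ee_rot: [[-0.971, -0.239, -0.003], [-0.239, 0.971, -0.001], [0.003, -0.0, -1.0]]
wrist_force: [0.3, -0.4, 0.1]
gripper_width: 0.521
gripper_force: 0.0
```

Emit:
jog_arm:
  increments:
    - [0,0,0,0]
    - [0,0,0,0]
    - [0,0,0,0]
    - [0,0,0,0]
    - [0,0,0,0]
    - [0,0,0,0]
    - [0,0,0,0]
  grip: 0

```text
time_s: 10.25
tcp_pos: [0.4202, -0.0013, 0.311]
ee_rot: [[-0.971, -0.24, 0.0], [-0.24, 0.971, 0.0], [-0.0, 0.0, -1.0]]
wrist_force: [-1.3, 1.4, 3.2]
gripper_width: 0.158
gripper_force: 30.0
```

Emit:
jog_arm:
  increments:
    - [0,0,-0.4,0]
    - [0,0,-0.6,0]
    - [0,0,-0.5,0]
    - [0,0,0,0]
    - [0,0,0,0]
    - [0,0,0,0]
    - [0,0,0,0]

```text
time_s: 10.95
tcp_pos: [0.42, -0.0015, 0.3402]
ee_rot: [[-0.971, -0.239, -0.001], [-0.239, 0.971, -0.0], [0.001, -0.0, -1.0]]
wrist_force: [0.1, 0.0, -5.1]
gripper_width: 0.161
gripper_force: 30.0
```

This one is heavy, about 0.5 kg. Next is the bar line, measured from the unobstructed first pictures.

```bash
python3 - <<'E'
from h import *
np.set_printoptions(precision=4,suppress=True)
for c,z in(('top',.18),('scene',.18)):
    im=cv2.imread(f'pics/{c}0.png').astype(int);cm=cam(c)
    g=im.min(2)
    pts=[]
    if c=='top':
        for u in range(228,306,3):
            col=g[172:196,u].astype(float);w=np.clip(col-110,0,None)
            if w.sum():pts.append([u,172+(w*np.arange(24)).sum()/w.sum(),w.sum()])
    else:
        for u in range(248,320,3):
            v0=int(208+(u-242)/(325-242)*57);col=g[v0-10:v0+10,u].astype(float);w=np.clip(col-110,0,None)
            if w.sum():pts.append([u,v0-10+(w*np.arange(20)).sum()/w.sum(),w.sum()])
    p=np.array(pts);print(p[::4])
    P=unproj(cm,p[:,:2],z);f=np.polyfit(P[:,1],P[:,0],1);res=P[:,0]-np.polyval(f,P[:,1]);k=abs(res)<.004
    f=np.polyfit(P[k,1],P[k,0],1)
    print(c,'x at y=0.04:',np.polyval(f,.04),'at -.03:',np.polyval(f,-.03),'yaw',-np.degrees(np.arctan(f[0])),abs(res).max(),k.sum())
# check top-camera bias on can lids
im=cv2.imread('pics/top0.png');h=cv2.cvtColor(im,cv2.COLOR_BGR2HSV)
for (u,v),X in(((336,245),(.4432,-.1875)),((281,253),(.4202,-.0015))):
    m=cv2.inRange(h[v-15:v+15,u-15:u+15],(12,90,100),(30,255,255));q=cv2.convexHull(cv2.findNonZero(m));M=cv2.moments(q)
    print(unproj(cam('top'),[u-15+M['m10']/M['m00'],v-15+M['m01']/M['m00']],.058),X)
s=sense();print(s['time_s'])
E
```

```text
[[228.     186.6267 150.    ]
 [240.     185.7083 144.    ]
 [252.     189.587  586.    ]
 [264.     184.021  143.    ]
 [276.     183.2239 134.    ]
 [288.     182.3934 122.    ]
 [300.     181.3497 143.    ]]
top x at y=0.04: 0.6360348002402432 at -.03: 0.6394407515576873 yaw 2.7856122020048493 0.013132098934185765 15
[[248.     212.5709 508.    ]
 [260.     220.9668 512.    ]
 [272.     228.0324 678.    ]
 [284.     237.7254 539.    ]
 [296.     246.1797 551.    ]
 [308.     254.485  567.    ]]
scene x at y=0.04: 0.631982282103091 at -.03: 0.6345925655394956 yaw 2.1355565780271477 0.00412766850920665 23
[[ 0.4455 -0.1851  0.058 ]] (0.4432, -0.1875)
[[0.4231 0.0001 0.058 ]] (0.4202, -0.0015)
10.95
```

Emit:
jog_arm:
  increments:
    - [0,0,-0.5,0.6]
    - [0,0,-0.95,0.6]
    - [0,0,-1,0.6]
    - [0,0,-0.7,0.65]
    - [0,0,-0.3,0]
    - [0,0,0,0]

```text
time_s: 11.55
tcp_pos: [0.4202, -0.0014, 0.41]
ee_rot: [[-0.999, -0.047, 0.001], [-0.047, 0.999, 0.001], [-0.001, 0.001, -1.0]]
wrist_force: [-0.3, 0.1, -5.8]
gripper_width: 0.158
gripper_force: 30.0
```

Emit:
jog_arm:
  increments:
    - [-0.4,0.1,0,0]
    - [-0.75,0.15,0,0]
    - [-0.9,0.2,0,0]
    - [-0.9,0.2,0,0]
    - [-0.9,0.2,0,0]
    - [-0.9,0.2,0,0]
    - [-0.9,0.15,0,0]
    - [-0.6,0.08,0,0]
    - [-0.3,0,0,0]
    - [0,0,0,0]

```text
time_s: 12.55
tcp_pos: [0.5507, 0.0303, 0.4088]
ee_rot: [[-0.999, -0.046, -0.002], [-0.046, 0.999, -0.001], [0.002, -0.0, -1.0]]
wrist_force: [0.1, -1.1, -5.5]
gripper_width: 0.156
gripper_force: 30.0
```

```bash
python3 - <<'E'
from h import *
s=sense();print(s['time_s'],s['tcp_pos'],s['wrist_force'],s['moment'],np.degrees(np.arctan2(s['ee_rot'][1][0],s['ee_rot'][0][0])))
a=eyes.capture('scene');b=eyes.capture('top');cv2.imwrite('pics/s4.png',a);cv2.imwrite('pics/t4.png',b)
w=eyes.capture('wrist')
A=cv2.resize(a[130:330,180:400],(440,400),interpolation=cv2.INTER_CUBIC)
B=cv2.resize(w,(350,262))
o=np.zeros((400,790,3),np.uint8);o[:,:440]=A;o[:262,440:]=B
cv2.imwrite('pics/v4.png',o)
E
```

```text
12.55 [0.55074158 0.03026668 0.40875259] [ 0.13220948 -1.06706945 -5.48720066] [-0.11325961 -0.01960409  0.0513085 ] -177.38708921048797
```

View pics/v4.png

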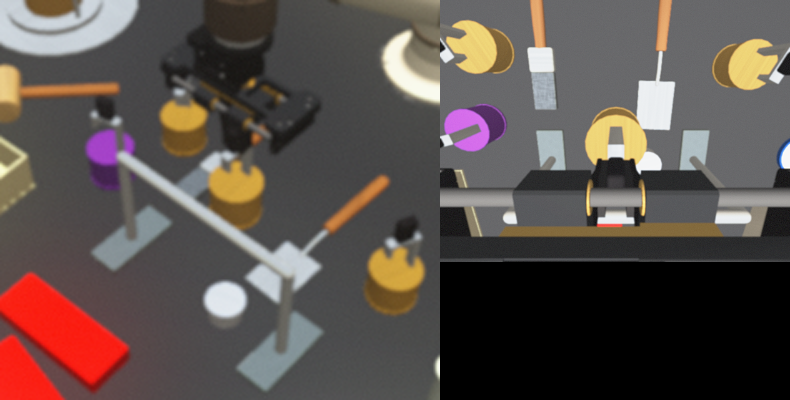

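The can is upright in the gripper just behind the bar, with the hook tip facing it in the scene crop at (240,165). The tin, at (225,300), is clear. I'll advance along the hook axis.

Emit:
jog_arm:
  increments:
    - [-0.4,0,0,0]
    - [-0.5,0,0,0]
    - [-0.5,0,0,0]
    - [-0.5,0,0,0]
    - [-0.4,0,0,0]
    - [-0.3,0,0,0]
    - [-0.3,0,0,0]
    - [0,0,0,0]

```text
time_s: 13.5
tcp_pos: [0.6086, 0.0329, 0.4095]
ee_rot: [[-0.999, -0.046, 0.0], [-0.046, 0.999, -0.0], [-0.0, -0.0, -1.0]]
wrist_force: [0.2, 1.0, -4.6]
gripper_width: 0.159
gripper_force: 30.0
```

Emit:
jog_arm:
  increments:
    - [-0.3,0,0,0]
    - [-0.3,0,0,0]
    - [-0.2,0,0,0]
    - [-0.2,0,0,0]
    - [-0.15,0,0,0]
    - [-0.1,0,0,0]
    - [0,0,0,0]
    - [0,0,0,0]

```text
time_s: 14.3
tcp_pos: [0.6327, 0.034, 0.4097]
ee_rot: [[-0.999, -0.046, -0.0], [-0.046, 0.999, -0.0], [0.0, -0.0, -1.0]]
wrist_force: [-1.0, -0.7, -4.8]
gripper_width: 0.162
gripper_force: 30.0
```

```bash
python3 - <<'E'
from h import *
s=sense();print(s['time_s'],s['tcp_pos'],s['wrist_force'],s['moment'])
a=eyes.capture('scene');w=eyes.capture('wrist');b=eyes.capture('top')
A=cv2.resize(a[170:270,230:340],(440,400),interpolation=cv2.INTER_CUBIC)
o=np.zeros((520,790,3),np.uint8);o[:400,:440]=A;o[:262,440:]=cv2.resize(w,(350,262))
o[262:512,440:]=cv2.resize(b[140:240,195:335],(350,250))
cv2.imwrite('pics/v5.png',o)
E
```

```text
14.3 [0.63272364 0.03397409 0.4096723 ] [-1.00842462 -0.7036684  -4.75214317] [-0.0252586   0.02010791  0.00328858]
```

View pics/v5.png

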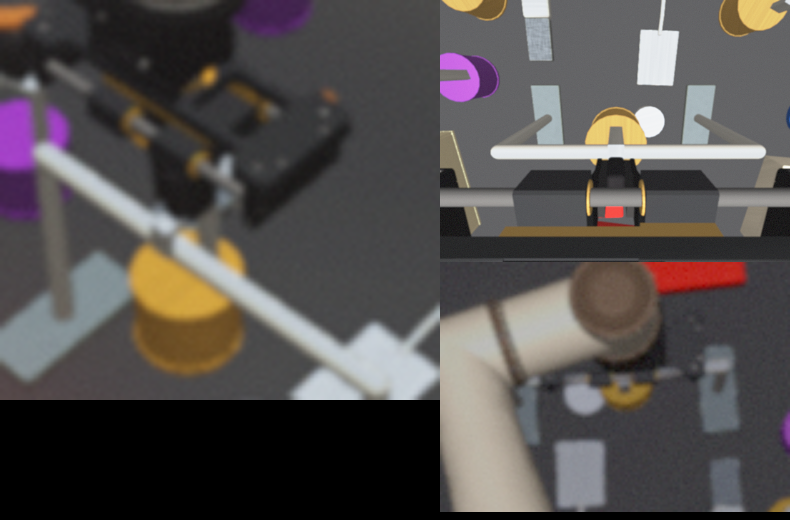

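```bash
python3 - <<'E'
from h import *
np.set_printoptions(precision=4,suppress=True)
cm=cam('wrist');w=eyes.capture('wrist');cv2.imwrite('pics/w6.png',w);g=w.min(2)
pts=[]
for u in(110,140,170,200,360,390,420,450,480):
    rows=np.where(g[225:262,u]>190)[0]+225;pts.append([u,rows.mean()]);print(u,rows.min(),rows.max())
print(unproj(cm,pts,.18))
print('expected bar',proj(cm,[[.6345,.034,.18],[.634,.034,.188],[.634,.034,.172]]))
p=sense()['tcp_pos'];cx,cy=p[0],p[1];z=p[2]-.311
f=np.array([.999,.046])
for n,x,zz in(('stem base',-.023,.062),('stem top',-.023,.118),('tip bottom',.017,.1),('tip top',.02,.118),('lid near',-.0365,.062),('lid far',.0365,.062)):
    print(n,proj(cm,[[cx+f[0]*x,cy+f[1]*x,z+zz]]))
cv2.imwrite('pics/v6.png',cv2.resize(w[150:350,180:380],(600,600),interpolation=cv2.INTER_CUBIC))
E
```

```text
110 235 254
140 235 254
170 235 253
200 235 253
360 234 253
390 235 253
420 235 253
450 235 253
480 235 253
[[ 0.6403 -0.0832  0.18  ]
 [ 0.6394 -0.0628  0.18  ]
 [ 0.6381 -0.0423  0.18  ]
 [ 0.6371 -0.0219  0.18  ]
 [ 0.6318  0.0869  0.18  ]
 [ 0.6312  0.1074  0.18  ]
 [ 0.6303  0.1278  0.18  ]
 [ 0.6293  0.1482  0.18  ]
 [ 0.6284  0.1686  0.18  ]]
expected bar [[282.1892 243.9042]
 [282.2705 247.7405]
 [282.1798 238.998 ]]
stem base [[282.1833 201.5212]]
stem top [[282.5619 226.9685]]
tip bottom [[282.3499 276.9579]]
tip top [[282.4731 295.8144]]
lid near [[282.2003 182.893 ]]
lid far [[282.1149 276.6517]]
```

View pics/v6.png

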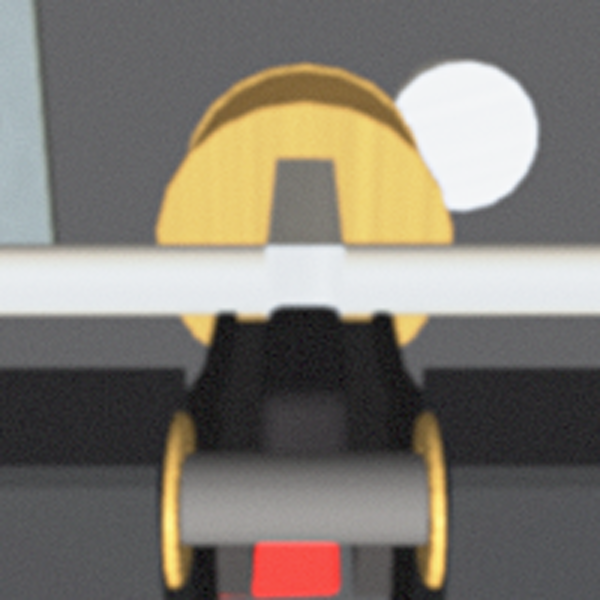

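The close view shows the stem in front of the bar and the arch over it, so the bar at row 280 is inside the hook. It measures x = 0.6345 against 0.6327 for the TCP. Now I'll lower it.

Emit:
jog_arm:
  increments:
    - [-0.08,0,0.2,0]
    - [0,0,0.3,0]
    - [0,0,0.3,0]
    - [0,0,0.3,0]
    - [0,0,0.2,0]
    - [0,0,0.05,0]
    - [0,0,0,0]
    - [0,0,0,0]

```text
time_s: 15.3
tcp_pos: [0.6345, 0.034, 0.3831]
ee_rot: [[-0.999, -0.046, 0.001], [-0.046, 0.999, 0.0], [-0.001, 0.0, -1.0]]
wrist_force: [0.0, -0.8, -5.3]
gripper_width: 0.158
gripper_force: 30.0
```

Emit:
jog_arm:
  increments:
    - [0,0,0.05,0]
    - [0,0,0.05,0]
    - [0,0,0,0]
    - [0,0,0,0]

```text
time_s: 15.7
tcp_pos: [0.6344, 0.0341, 0.381]
ee_rot: [[-0.999, -0.046, 0.001], [-0.046, 0.999, 0.0], [-0.001, 0.0, -1.0]]
wrist_force: [-0.0, -0.3, -3.9]
gripper_width: 0.159
gripper_force: 30.0
```

Contact is starting, so I'll ease down a little more.

Emit:
jog_arm:
  increments:
    - [0,0,0.04,0]
    - [0,0,0,0]
    - [0,0,0,0]
    - [0,0,0,0]

```text
time_s: 16.1
tcp_pos: [0.6344, 0.0341, 0.3809]
ee_rot: [[-0.999, -0.046, 0.001], [-0.046, 0.999, -0.0], [-0.001, -0.0, -1.0]]
wrist_force: [-3.0, 0.6, 2.1]
gripper_width: 0.159
gripper_force: 30.0
```

Emit:
jog_arm:
  increments:
    - [0,0,0,0]
    - [0,0,0,0]
    - [0,0,0,0]
    - [0,0,0,0]
    - [0,0,0,0]
  grip: 45

```text
time_s: 16.6
tcp_pos: [0.6345, 0.034, 0.3799]
ee_rot: [[-0.999, -0.046, 0.0], [-0.046, 0.999, -0.0], [-0.0, -0.0, -1.0]]
wrist_force: [-0.2, 0.4, 0.2]
gripper_width: 0.491
gripper_force: 0.0
```

Emit:
jog_arm:
  increments:
    - [0,0,-0.2,0]
    - [0,0,-0.4,0]
    - [0,0,-0.8,0]
    - [0,0,-1,0]
    - [0,0,-1,0]
    - [0,0,-1,0]
    - [0,0,-1,0]
    - [0,0,-0.5,0]

```text
time_s: 17.4
tcp_pos: [0.6343, 0.0339, 0.501]
ee_rot: [[-0.999, -0.046, 0.004], [-0.046, 0.999, 0.001], [-0.004, 0.0, -1.0]]
wrist_force: [0.2, -0.3, 0.1]
gripper_width: 0.515
gripper_force: 0.0
```

Emit:
jog_arm:
  increments:
    - [0.5,0,0,0]
    - [1,0,0,0]
    - [1,0,0,0]
    - [1,0,0,0]
    - [1,0,0,0]
    - [1,0,0,0]
    - [1,0,0,0]
    - [1,0,0,0]
    - [0.5,0,0,0]
    - [0,0,0,0]

```text
time_s: 18.4
tcp_pos: [0.4732, 0.0265, 0.4979]
ee_rot: [[-0.999, -0.046, -0.0], [-0.046, 0.999, 0.0], [0.0, 0.0, -1.0]]
wrist_force: [-0.5, -0.5, -0.3]
gripper_width: 0.519
gripper_force: 0.0
```

```bash
python3 - <<'E'
from h import *
s=sense();print(s['time_s'],s['tcp_pos'],s['wrist_force'])
a=eyes.capture('scene');w=eyes.capture('wrist');b=eyes.capture('top')
o=np.zeros((562,790,3),np.uint8);o[:400,:440]=cv2.resize(a[150:290,230:384],(440,400),interpolation=cv2.INTER_CUBIC);o[:262,440:]=cv2.resize(w,(350,262))
o[262:562,440:]=cv2.resize(b[140:290,190:365],(350,300))
cv2.imwrite('pics/v7.png',o)
try: print(fit(cam('wrist'),w,[.443,-.1876],32))
except Exception as e: print(e)
E
```

```text
18.4 [0.47317525 0.02646184 0.49790981] [-0.49834937 -0.46046447 -0.32033652]
(array([ 443.61200521, -187.09006684,   27.72937158]), (np.float64(0.042992213570634034), np.float64(0.15863205603625877)))
```

View pics/v7.png

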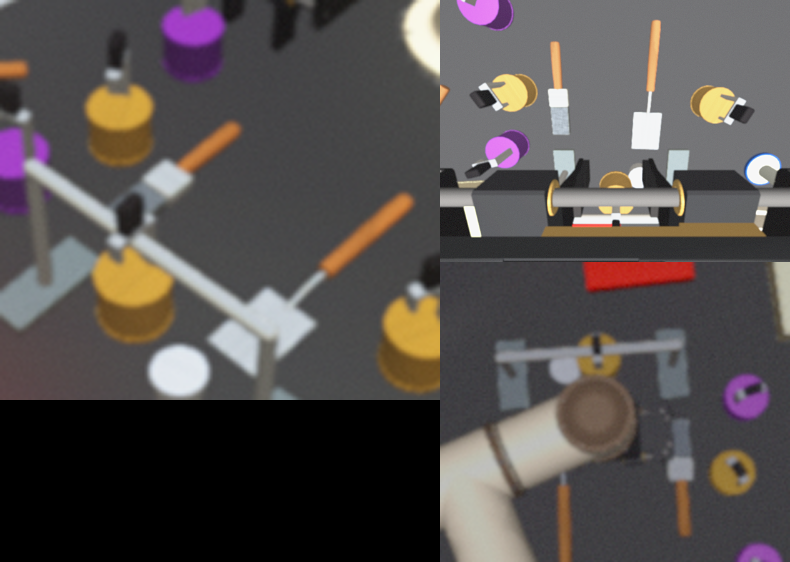

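The heavy can hangs upright on the bar near the middle (scene crop, 132,280), and the two empty cans stand in place.

Emit:
jog_arm:
  increments:
    - [0,0,0,0]
    - [0,0,0,0]
    - [0,0,0,0]
    - [0,0,0,0]
    - [0,0,0,0]
    - [0,0,0,0]
    - [0,0,0,0]
    - [0,0,0,0]
    - [0,0,0,0]
    - [0,0,0,0]

```text
time_s: 19.55
tcp_pos: [0.4745, 0.0267, 0.498]
ee_rot: [[-0.999, -0.046, 0.0], [-0.046, 0.999, 0.0], [-0.0, 0.0, -1.0]]
wrist_force: [-0.4, -0.5, 0.2]
gripper_width: 0.521
gripper_force: 0.0
```

```bash
python3 -c "
from station import r
print(r.finish_job())"
```

```text
the job is handed in; nothing more can be done
None
```

The heavy can (the middle one, about 0.5 kg) hangs upright from the bar, the lifted right-hand empty is back on its spot, the left can was never lifted because the heavy one was already found, and the job was handed in at about 20 s with no verdict returned.

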